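Click the day wheel of a storage jar forward to today

ROBOT

A 7-joint arm with a two-finger parallel gripper is mounted at the origin on the work surface. World frame = base frame: x ahead of the robot, y to its left, z up, the work surface at z = 0. Lengths are in m, angles in rad, forces in N, time in s.
With the tool pointing down it reaches from about 0.4 to 0.875 m from the base axis. Payload 4.4 kg.
Tool frame: the origin (TCP) lies between the finger pads; the fingertips stand 8 mm ahead of it and the grasp point (between the pads) lies 11 mm behind it (env.nose_length is the z of the fingertips in the tool frame, in m); z points along the fingers, x is the direction in which the jaws open and shut, and the axes are right-handed (so a half turn about z gives the same grasp; the last joint's range is limited). The gripper opens to 85 mm and grips with 20 to 120 N. Pads are 22 mm wide; open, the fingers measure 114 mm over their backs; the gripper's body (76 mm by 85 mm) begins 54 mm behind the grasp point. The pads swing forward as they close: fully open they stand 13 mm farther back than shut.
Start: joints at [1.27, 0.628, 0.038, 1.517, -0.027, 0.996, -0.02], TCP at [0.151, -0.632, 0.205] pointing down, gripper open.
Joint ranges: [-3.06, 3.06], [-0.37, 2.12], [-1.25, 1.32], [0.18, 2.47], [-1.1, 4.24], [0.23, 1.98], [-2.94, 2.94]. Speed limits (rad/s): [2.57, 2.57, 3.14, 3.14, 3.14, 3.14, 3.14].

INTERFACE

Orientations are given as a 3x3 rotation matrix whose columns are the frame's x, y, z axes.
In Python, from rig import env gives the robot as it stands.
- The arm moves only by the tool arm_command, never from a script. Its argument "series" is a list of rows, each a list of 2 entries, a list of its own where there are three numbers: the shift along the tool's x, y, z in m, then the turn, a rotation vector about the tool's x, y, z in degrees. A call has 1 to 20 rows; each row shifts and turns the commanded pose from where the row before left it, along the tool's axes as they then stand; what a row does not reach is not made up. A row lasts 1/12 s, in which the tool goes at most 41.7 mm and 7.16 degrees, less where a joint would pass 70% of its speed; a pose out of reach is approached as far as the arm can. A call is refused whole if a number of a shift passes 0.0417 or a number of a turn 7.16, either way. A call with a gripper value outside its range is refused whole. "jaw" is the opening, from 0 (shut) to 1 (fully open), set as the call begins (left out, the last holds). The fingers move at their own pace and stop on an object; "grip_force" is the grip in N (left out, the last holds). Time passes only in rows, so rows that do not move let the fingers close. It gives the time, the measured TCP pose, the force and the opening at its end, in the units of the state.
- env.get_state(): the state, without advancing time (a new reading comes with each control period).
- env.read_camera(name): name is "scene" or "top" or "wrist"; returns a dict with "img" (420x560x3 uint8, blue, green, red), "intrinsics" (3x3 intrinsics, pixels), "xyz" and "attitude" of the camera in the world. Camera axes: x right, y up, looking along -z (the intrinsics and any distortion apply to the point x, -y, -z); pixel columns grow to the right and rows downward; lengths in m; the calibration is good to about 2 mm. A picture is of the moment at which its call begins. There is no depth.
- env.close_job(): hands the job in, once; it reports no verdict.
The state is a dict: "time_s": time; "joints": joint angles; "dq": joint speeds; "effort": joint torques, N m; "tool_pos": TCP position; "ee_rot": TCP orientation; "contact_force": force on the tool from outside, world axes, zero at the start; "wrist_torque": the same for the moment, N m; "gripper_width": finger opening in m.
Only numpy, scipy, OpenCV 4.12 (cv2) and the standard library are available. Lean on these libraries where they do the work, as an engineer would, in place of code of your own. Each camera call takes 0.05 s, during which the arm holds its last target.

TASK

The storage jar on the rail shelf was refilled today, the orange day. With a fingertip, flick the tabs of the day wheel on its lid forward (counterclockwise seen from above), one click at a time, until the orange tab stands at the black pointer; let the wheel rest after every click and do not run past the orange tab. Use light pushes: leave the jar standing where it is, neither gripped nor lifted, and do not disturb the creamer, the brush, the ladle or the bin.

Things in the scene. Friction and masses are not known exactly. Their poses are not given: they have to be found in the camera images.
- shelf: fixed aluminium rail shelf, board 240 (its x) by 620 (its y) mm, board top 124 mm above the worktop; origin on the worktop under the board's centre. A rail 14 mm thick runs along its far edge (110 mm to +x of the centre), centre line 46 mm above the board, and on past the +y end over the sink
- jar: loose glass jar, about 1.5 kg, 120 mm across, full of walnuts, standing on the shelf board; white clip-on lid 126 mm across whose top is 128 mm above the jar's foot, a grey clip on each side (jar's +y and -y, reaching 68 mm out, below the lid's top). Origin at the centre of its foot, z up; the lid's black pointer lies towards the jar's -x
- day_wheel (a joint): angle of the day wheel lying flat on the lid, rad, growing counterclockwise from above (forward), 0 with the orange tab at the pointer. Seven click rests 2*pi/7 = 0.898 rad apart (0, -0.898, ..): at each a tab stands at the pointer. Push a tab a bit over half a click, about 2 N square on its side, and it snaps to the next rest. Turns both ways without end. Starts 2 to 4 clicks short of 0
- orange_tab (a point): top of the outer end of the orange tab, 54 mm from the wheel's axis; the other six tabs are blue, turquoise, black, green, purple and brown
- pointer (a point): tip side of the flat black triangle on the lid's rim, 61 mm from the wheel's axis; it lies below the wheel's underside and is not in the way
- wheel_centre (a point): on the wheel's vertical axis (the jar's axis), level with the tab tops, 143 mm above the jar's foot. Grey hub of radius 27 mm, 131 to 141 mm above the foot. Seven evenly spaced radial tabs reach out from it to radius 54 mm, each 6 mm wide, 131 to 143 mm above the foot; the open gaps between them are about 31 mm wide (at radius 43 mm) and 27 mm deep
- creamer: loose grey ceramic creamer jug on the shelf, 72 mm across, 90 mm high (its spout 96), handle reaching 60 mm out to its +y; origin at the centre of its foot
- brush: loose orange dish brush, 210 mm long, lying along the shelf's x near the shelf's +y end, head 35 mm wide and 32 mm high; origin on the board under its middle
- ladle (a joint): swing of the steel ladle that hangs on the rail's end over the sink, rad, 0 hanging straight
- bin_tray (a joint): tilt of the white tilt-out bin under the shelf board, rad, 0 shut
There are look-alikes about, which are no part of the job. What is meant by the creamer is not blue, and is the smaller of those in its own colour.

How it is judged:
On the way, in this order (a step that is already met when the one before it is completed fails the run):
1. the wheel rests one click short of the orange tab (value of joint day_wheel between -1.15 and -0.65 rad), for 0.2 s.
2. the orange tab stands at the pointer (value of joint day_wheel between -0.15 and 0.15 rad), for 0.2 s.
At the end, for the whole second after the job is handed in: the wheel rests in the click that puts the orange tab at the pointer (within 0.15 rad), reached forward with a rest one click before; the jar stands upright within 25 mm of where it was; creamer and brush lie within 15 mm of where they were, the bin is shut and the ladle hangs still (all of step 2 and velocity of joint day_wheel between -0.1 and 0.1 rad/s and linear speed of jar below 0.01 m/s and angle between jar's own z axis and vertical below 0.05 rad and distance of jar from where it was at the start of the episode below 0.025 m and distance of each of creamer, brush from where it was at the start of the episode below 0.015 m and angle between creamer's own z axis and vertical below 0.1 rad and value of joint bin_tray below 0.1 rad and value of joint ladle between -0.2 and 0.2 rad); the robot touches nothing.
It fails at once if the wheel runs past the orange tab (value of joint day_wheel above 0.5 rad).
It fails at once if the wheel is turned backwards, away from the orange tab (value of joint day_wheel below -4.3 rad).
It fails at once if the jar is lifted, tipped or pushed out of its place (height (world z) of jar above 0.134 m or angle between jar's own z axis and vertical above 0.12 rad or distance of jar from where it was at the start of the episode above 0.025 m).
It fails at once if the jar or its wheel is gripped or forced with more than 20 N (contact force between the fingers and jar above 20 N).
It fails at once if the creamer or brush is pushed about or lifted, the ladle knocked or the bin tilted out (distance of any of creamer, brush from where it was at the start of the episode above 0.015 m or (value of joint ladle above 0.35 rad or value of joint ladle below -0.35 rad) or value of joint bin_tray above 0.1 rad).
It also fails if it takes over 64 s, if anything falls off the work surface, if the arm or the gripper's body presses on something with over 40 N, if the wrist force passes 120 N, or if a joint passes its speed limit or range.

## Working session

There is one attempt and no reset: what is moved stays moved. The work goes in short steps, Python scripts to look and compute and a tool call to move; the robot and the scene stay as the last step left them, time stands still between calls to the robot, and variables do not carry over. Pictures are saved under pics/ and viewed, and the job is handed in when it is done.

Besides the shell and the picture viewer there is one more tool, called after ">>>" as name(argument=value, ...), one argument or row to a line, values as JSON. arm_command: Moves the arm, as the interface text tells. Its arguments: {"type":"object","properties":{"series":{"type":"array"},"jaw":{"type":"number"},"grip_force":{"type":"number"}},"required":["series"]}

```bash
mkdir -p pics; ls
cat > h.py <<'E'
import numpy as np,cv2
from rig import env
def cam(n):
    c=env.read_camera(n); return c['img'],np.array(c['intrinsics']),np.array(c['xyz']),np.array(c['attitude']),c
def ray(K,R,p):
    d=np.linalg.inv(K)@np.array([p[0],p[1],1.]); return R@np.array([d[0],-d[1],-d[2]])
def onplane(K,t,R,p,z):
    d=ray(K,R,p); return t+d*(z-t[2])/d[2]
def proj(K,t,R,P):
    q=R.T@(np.array(P)-t); q=K@np.array([q[0],-q[1],-q[2]]); return q[:2]/q[2]
E
python3 - <<'E'
from h import *
for n in ['scene','top','wrist']:
    im,K,t,R,c=cam(n); cv2.imwrite(f'pics/{n}0.png',im); print(n,K.round(1).tolist(),t.round(3),R.round(3).tolist(),[k for k in c])
s=env.get_state();print(s['time_s'],s['tool_pos'],np.round(s['ee_rot'],3).tolist(),s['gripper_width'],s['contact_force'],env.nose_length)
E
```

```text
pics
scene [[449.0, 0.0, 274.8], [0.0, 449.0, 209.3], [0.0, 0.0, 1.0]] [ 1.341 -0.223  1.073] [[0.369, -0.659, 0.655], [0.929, 0.261, -0.261], [0.001, 0.705, 0.709]] ['img', 'intrinsics', 'xyz', 'attitude']
top [[464.3, 0.0, 277.4], [0.0, 464.3, 209.6], [0.0, 0.0, 1.0]] [0.352 0.146 1.422] [[-0.016, 0.994, -0.112], [-1.0, -0.015, 0.011], [0.01, 0.112, 0.994]] ['img', 'intrinsics', 'xyz', 'attitude']
wrist [[369.6, 0.0, 275.2], [0.0, 369.6, 212.0], [0.0, 0.0, 1.0]] [ 0.214 -0.618  0.374] [[0.232, 0.94, 0.252], [-0.973, 0.224, 0.06], [-0.001, -0.259, 0.966]] ['img', 'intrinsics', 'xyz', 'attitude']
0.15 [ 0.15110017 -0.63165077  0.20427815] [[0.233, -0.973, -0.0], [-0.973, -0.233, 0.001], [-0.001, 0.0, -1.0]] 0.08538574737929071 [-0.73036642  0.28253888 -0.13028244] 0.008
```

View pics/scene0.png

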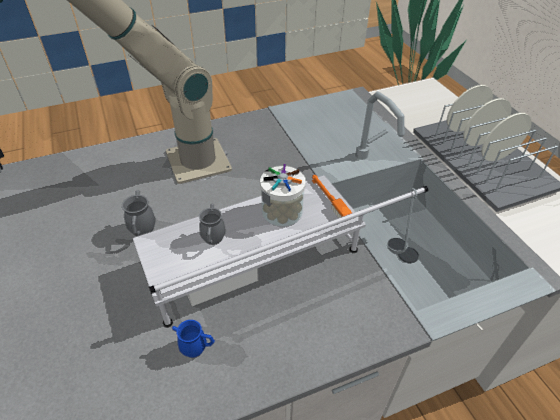

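View pics/top0.png

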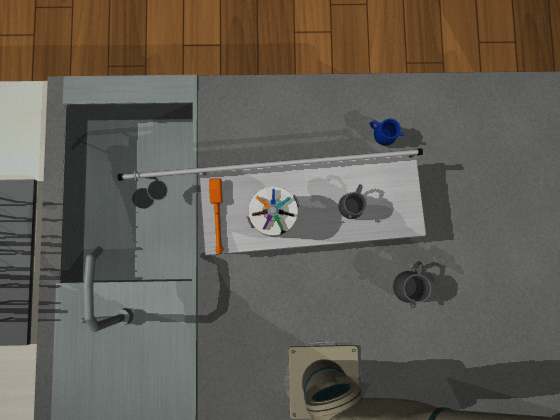

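The scene view shows the jar at (283,190) and the brush at (330,195). There are grey jugs at (212,226) on the shelf and (139,214) on the worktop, and a blue jug at (190,338). In the top view the jar is at (273,211). Next I take a close crop and find the circles.

Run:
```python
from h import *
im=cv2.imread('pics/top0.png'); a=cv2.resize(im[175:250,230:320],None,fx=7,fy=7,interpolation=cv2.INTER_CUBIC)
cv2.imwrite('pics/crop_top.png',a)
im=cv2.imread('pics/scene0.png'); a=cv2.resize(im[155:230,250:320],None,fx=8,fy=8,interpolation=cv2.INTER_CUBIC)
cv2.imwrite('pics/crop_sc.png',a)
```

```text
(no output)
```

View pics/crop_top.png

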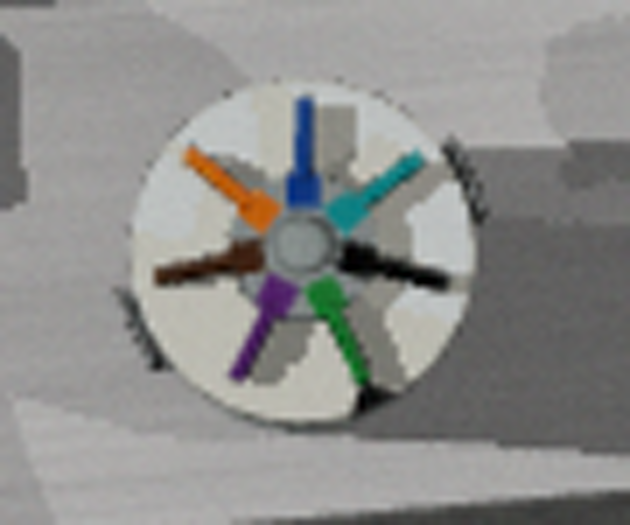

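View pics/crop_sc.png

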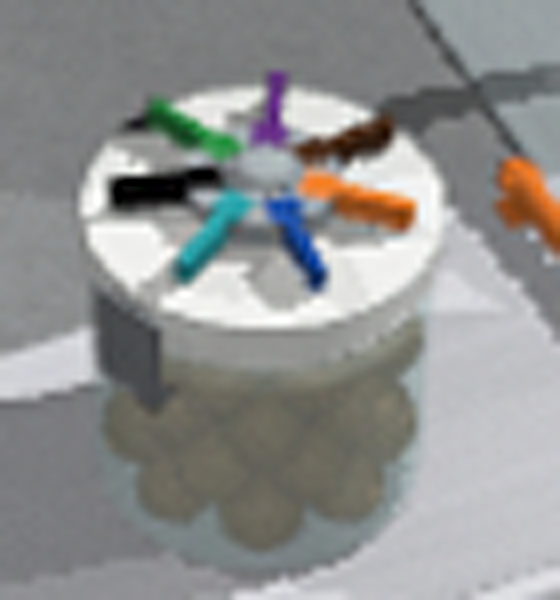

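In the close crops the pointer is at crop_top (372,397), under the green tab. The tabs seen counterclockwise after green, going back, are purple, brown and orange, so orange is 3 clicks short. The jar is the only thing with a wheel. The creamer is the smaller grey jug, to be settled by measurement below.

```bash
cat > meas.py <<'E'
from h import *
def masks(im):
    hsv=cv2.cvtColor(im,cv2.COLOR_BGR2HSV)
    H=lambda l,h:cv2.inRange(hsv,l,h)
    return dict(orange=H((9,170,120),(18,255,255)),blue=H((108,120,80),(122,255,255)),turq=H((86,120,80),(98,255,255)),green=H((52,100,60),(72,255,255)),purple=H((132,80,60),(155,255,255)))
def measure(n,box,zt=0.265):
    im,K,t,R,c=cam(n); out={}
    for k,m in masks(im).items():
        x0,y0,x1,y1=box; w=np.zeros_like(m); w[y0:y1,x0:x1]=m[y0:y1,x0:x1]
        cn,_=cv2.findContours(w,cv2.RETR_EXTERNAL,cv2.CHAIN_APPROX_NONE)
        if not cn: continue
        c=max(cn,key=cv2.contourArea); mk=np.zeros_like(m); cv2.drawContours(mk,[c],-1,255,-1)
        p=np.argwhere(mk>0)[:,::-1]
        P=np.array([onplane(K,t,R,q,zt)[:2] for q in p]); out[k]=P
    return im,K,t,R,out
E
python3 - <<'E'
from meas import *
for n,box in [('top',(230,175,320,250)),('scene',(255,155,309,203))]:
    im,K,t,R,o=measure(n,box,0.266)
    A=[];b=[]
    for k,P in o.items():
        vx,vy,x,y=cv2.fitLine(P.astype(np.float32)*1000,cv2.DIST_HUBER,0,.01,.01).ravel()
        A.append([-vy,vx]);b.append(-vy*x+vx*y)
        print(n,k,len(P),P.mean(0).round(4),np.degrees(np.arctan2(vy,vx)).round(1))
    s=np.linalg.lstsq(np.array(A),np.array(b),rcond=None)[0]; print('centre',s)
    for k,P in o.items():
        d=P.mean(0)*1000-s; r=np.hypot(*(P*1000-s).T); print(k,np.degrees(np.arctan2(d[1],d[0])).round(1),r.min().round(1),r.max().round(1))
    if n=='top':
        # lid circle
        g=cv2.cvtColor(im,cv2.COLOR_BGR2GRAY)
        for p,z in [((230+372/7,175+397/7),.252),]: print('pointer',onplane(K,t,R,p,z))
        # jugs, brush
        print('lid sides',[onplane(K,t,R,p,.252)[:2].round(4) for p in [(230+131/7,211),(230+476/7,211),(273,175+80/7),(273,175+425/7)]])
        print('creamer rim pts',[onplane(K,t,R,p,.214)[:2].round(3) for p in [(339,203),(365,203)]],'brush',[onplane(K,t,R,p,.15)[:2].round(3) for p in [(215,180),(219,252)]],'shelf corners',[onplane(K,t,R,p,.124)[:2].round(3) for p in [(200,170),(205,253),(425,235),(416,160)]], 'big jug', [onplane(K,t,R,p,.1)[:2].round(3) for p in [(394,286),(431,286)]])
E
```

```text
top orange 44 [0.502  0.1676] 50.2
top blue 47 [0.512  0.1434] -1.0
top turq 43 [0.4997 0.1209] -52.1
top green 45 [0.4553 0.1325] 25.6
top purple 48 [0.4565 0.1581] -27.1
centre [481.8741 144.4871]
orange 49.0 15.5 53.0
blue -2.1 14.9 53.0
turq -52.9 14.5 52.3
green -155.8 14.0 52.2
purple 151.7 13.5 51.5
pointer [0.42768692 0.11906768 0.252     ]
lid sides [array([0.4816, 0.2054]), array([0.4797, 0.0805]), array([0.5437, 0.1429]), array([0.418 , 0.1448])]
creamer rim pts [array([ 0.503, -0.03 ]), array([ 0.502, -0.098])] brush [array([0.581, 0.303]), array([0.382, 0.293])] shelf corners [array([0.615, 0.349]), array([0.38 , 0.334]), array([ 0.421, -0.282]), array([ 0.635, -0.267])] big jug [array([ 0.279, -0.195]), array([ 0.278, -0.299])]
scene orange 39 [0.509  0.1668] 39.2
scene blue 32 [0.5173 0.1396] -4.3
scene turq 37 [0.5068 0.113 ] -47.4
scene green 32 [0.4546 0.126 ] 28.9
scene purple 21 [0.4567 0.156 ] -28.8
centre [480.43085 141.87889]
orange 41.1 17.2 55.0
blue -3.6 19.5 61.8
turq -47.6 17.7 62.0
green -148.4 12.8 48.0
purple 149.3 14.0 49.4
```

Checks against the given sizes:

| Item | Measured | Given |
|---|---|---|
| Lid diameter | ~126 mm | 126 mm |
| Tab ends | r ≈ 53 mm | 54 mm |
| Jar/wheel centre | ≈ (0.481, 0.144) | – |
| Pointer direction | -155°, with green on it | – |
| Shelf jug rim | ~68 mm (worktop jug ~104 mm) | 72 mm |

So the creamer is the grey jug on the shelf at (0.50, -0.064).

Plan: use the shut fingers (22 mm wide tangentially) in the outer part of the black/turquoise gap, at azimuth about -78°. That almost matches the present tool yaw. I then push the turquoise tab counterclockwise. First I shut the jaws, rise and travel.

>>> arm_command(
  series=[
    [[0,0,-0.027],[0,0,0]],
    [[0,0,-0.027],[0,0,0]],
    [[0,0,-0.027],[0,0,0]],
    [[0,0,-0.027],[0,0,0]],
    [[0,0,-0.027],[0,0,0]],
    [[0,0,-0.027],[0,0,0]],
    [[-0.015,-0.022,0],[0,0,0]],
    [[-0.015,-0.022,0],[0,0,0]],
    [[-0.015,-0.022,0],[0,0,0]],
    [[-0.015,-0.022,0],[0,0,0]],
    [[-0.015,-0.022,0],[0,0,0]],
    [[-0.015,-0.022,0],[0,0,0]],
    [[-0.015,-0.022,0],[0,0,0]],
    [[-0.015,-0.022,0],[0,0,0]],
    [[-0.015,-0.022,0],[0,0,0]],
    [[-0.015,-0.022,0],[0,0,0]],
    [[-0.015,-0.022,0],[0,0,0]],
    [[-0.015,-0.022,0],[0,0,0]],
    [[-0.015,-0.022,0],[0,0,0]],
    [[-0.015,-0.022,0],[0,0,0]],
  ],
  jaw=0,
)

```text
time_s: 1.92
tool_pos: [0.4025, -0.3551, 0.3671]
ee_rot: [[0.233, -0.973, -0.0], [-0.973, -0.233, 0.0], [-0.0, 0.0, -1.0]]
contact_force: [0.1, -0.0, -0.2]
gripper_width: -0.0001
```

>>> arm_command(
  series=[
    [[-0.0228,-0.0106,0],[0,0,0]],
    [[-0.0228,-0.0106,0],[0,0,0]],
    [[-0.0228,-0.0106,0],[0,0,0]],
    [[-0.0228,-0.0106,0],[0,0,0]],
    [[-0.0228,-0.0106,0],[0,0,0]],
    [[-0.0228,-0.0106,0],[0,0,0]],
    [[-0.0228,-0.0106,0],[0,0,0]],
    [[-0.0228,-0.0106,0],[0,0,0]],
    [[-0.0228,-0.0106,0],[0,0,0]],
    [[-0.0228,-0.0106,0],[0,0,0]],
    [[-0.0228,-0.0106,0],[0,0,0]],
    [[-0.0228,-0.0106,0],[0,0,0]],
    [[-0.0228,-0.0106,0],[0,0,0]],
    [[-0.0228,-0.0106,0],[0,0,0]],
    [[-0.0228,-0.0106,0],[0,0,0]],
    [[-0.0228,-0.0106,0],[0,0,0]],
    [[-0.0228,-0.0106,0],[0,0,0]],
    [[-0.0228,-0.0106,0],[0,0,0]],
    [[0,0,0],[0,0,0]],
    [[0,0,0],[0,0,0]],
  ],
)

```text
time_s: 3.58
tool_pos: [0.4919, 0.0887, 0.3668]
ee_rot: [[0.236, -0.972, -0.0], [-0.972, -0.236, 0.0], [-0.0, 0.0, -1.0]]
contact_force: [-0.5, -0.6, -0.2]
gripper_width: 0.0001
```

```bash
cat > look.py <<'E'
import sys
from h import *
tag=sys.argv[1]
ims=[]
for n in sys.argv[2:]:
    im,K,t,R,c=cam(n)
    s=env.get_state(); print(n,'tip px',proj(K,t,R,np.array(s['tool_pos'])+np.array(s['ee_rot'])[:,2]*.008).round(1),'tabcentre px',proj(K,t,R,[.481,.144,.267]).round(1), t.round(3))
    cv2.imwrite(f'pics/{n}_{tag}.png',im)
print(s['time_s'],np.round(s['tool_pos'],4),np.round(s['contact_force'],2),np.round(s['joints'],2))
E
python3 look.py h1 scene wrist top
```

```text
scene tip px [264.5 155.6] tabcentre px [283. 175.] [ 1.341 -0.223  1.073]
wrist tip px [274.9 243.7] tabcentre px [196.1 198. ] [0.554 0.101 0.536]
top tip px [298.  200.7] tabcentre px [273.  210.2] [0.352 0.146 1.422]
3.7333 [0.4919 0.0859 0.367 ] [-0.06  0.01  1.03] [ 0.01  0.27 -0.31  1.67  0.09  1.22 -1.66]
```

View pics/scene_h1.png

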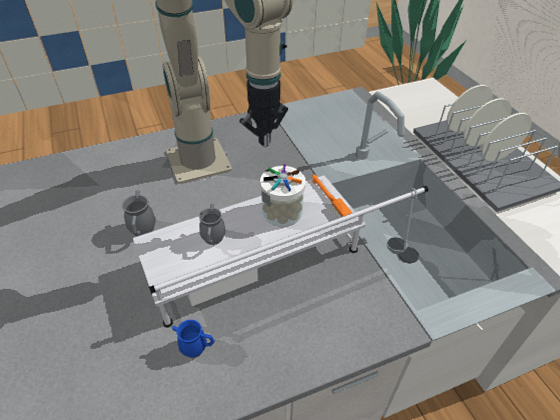

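View pics/wrist_h1.png

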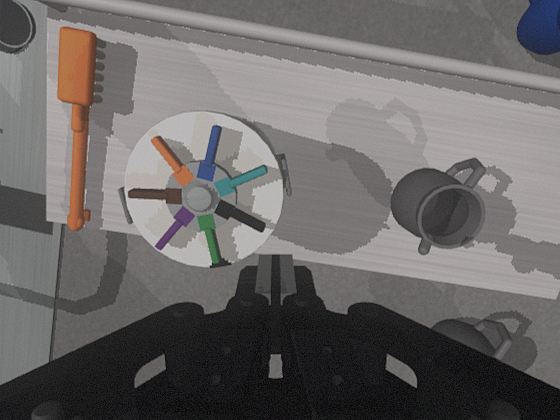

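The wrist view shows the hub at (200,197), within 4 px of the prediction, with green on the pointer and the finger end at about (275,256). The tip is not quite where I projected it, so I zoom in.

Run:
```python
from h import *
im,K,t,R,c=cam('scene'); a=cv2.resize(im[100:200,225:310],None,fx=6,fy=6,interpolation=cv2.INTER_CUBIC)
im2,K2,t2,R2,c=cam('wrist'); b=cv2.resize(im2[180:300,200:350],None,fx=4,fy=4,interpolation=cv2.INTER_CUBIC)
s=env.get_state();P=np.array(s['tool_pos'])
for dz in (0,.008): print(dz,proj(K,t,R,P-[0,0,dz]),proj(K2,t2,R2,P-[0,0,dz]))
print(P)
cv2.imwrite('pics/c1.png',a);cv2.imwrite('pics/c2.png',b)
```

```text
0 [264.03517282 153.16860169] [273.01344054 248.83453017]
0.008 [264.08617435 155.66284628] [273.07512037 243.24015914]
[0.49200481 0.08595604 0.36705227]
```

View pics/c1.png

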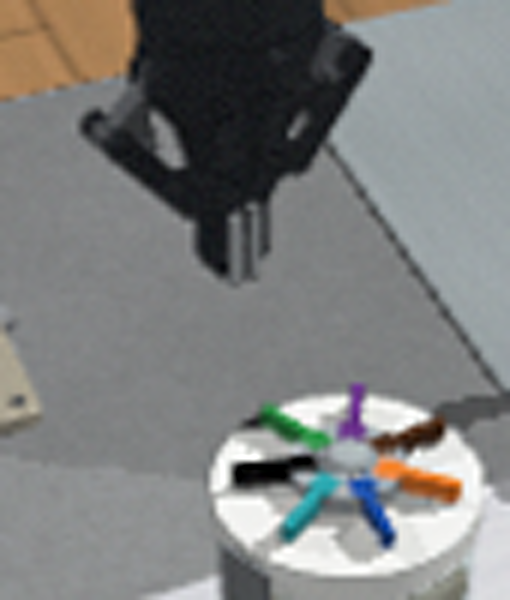

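View pics/c2.png

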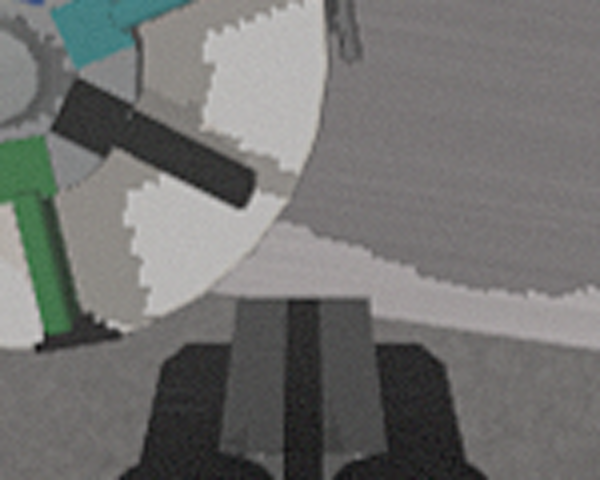

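Run:
```python
from h import *
im,K,t,R,c=cam('scene');im2,K2,t2,R2,c=cam('wrist')
s=env.get_state();P=np.array(s['tool_pos'])
def tri(p,q):
    d1=ray(K,R,p);d2=ray(K2,R2,q);d1/=np.linalg.norm(d1);d2/=np.linalg.norm(d2)
    a=np.linalg.lstsq(np.stack([d1,-d2],1),t2-t,rcond=None)[0];A=t+a[0]*d1;B=t2+a[1]*d2;return (A+B)/2,np.linalg.norm(A-B)
for p,q in [((264.2,147.2),(275.7,254.5)),((263,147),(275.7,254.5))]:
    X,e=tri(p,q);print(X,e,'rel tcp',X-P)
print('hub wrist',onplane(K2,t2,R2,(200,197),.265), 'hub scene',onplane(K,t,R,(283.3,175.8),.265))
print(P,t2-P)
im,K,t,R,c=cam('top');cv2.imwrite('pics/c3.png',cv2.resize(im[150:270,230:380],None,fx=4,fy=4))
print(proj(K,t,R,P))
```

```text
[0.49751663 0.08560803 0.38950442] 0.0017956977486136075 rel tcp [ 0.00546611 -0.00069951  0.02238507]
[0.49645032 0.08431997 0.38912392] 0.004778029785751463 rel tcp [ 0.0043998  -0.00198757  0.02200457]
hub wrist [0.48216687 0.14072827 0.265     ] hub scene [0.4823228  0.14432055 0.265     ]
[0.49205052 0.08630754 0.36711935] [0.06244632 0.01383184 0.16934174]
[298.03683399 200.19763476]
```

View pics/c3.png

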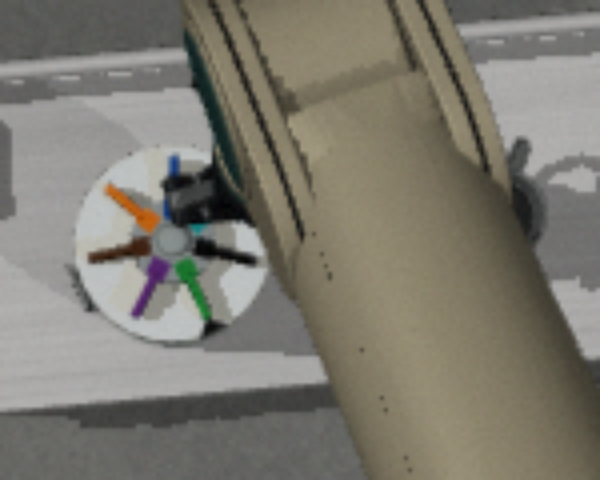

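Triangulated, the finger end seems to sit about 22 mm above the reported TCP, where I expected 8 mm below it. I descend to a height that is safe under either reading and check again.

>>> arm_command(
  series=[
    [[0,0,0.012],[0,0,0]],
    [[0,0,0.012],[0,0,0]],
    [[0,0,0.012],[0,0,0]],
    [[0,0,0.012],[0,0,0]],
    [[0,0,0.012],[0,0,0]],
    [[0,0,0.012],[0,0,0]],
    [[0,0,0],[0,0,0]],
    [[0,0,0],[0,0,0]],
    [[0,0,0],[0,0,0]],
  ],
)

```text
time_s: 4.73
tool_pos: [0.4925, 0.0872, 0.2957]
ee_rot: [[0.232, -0.973, 0.001], [-0.973, -0.232, 0.0], [0.0, -0.001, -1.0]]
contact_force: [-0.2, 0.6, 0.3]
gripper_width: -0.0002
```

Run:
```python
from h import *
im,K,t,R,c=cam('scene'); a=cv2.resize(im[110:210,225:310],None,fx=6,fy=6,interpolation=cv2.INTER_CUBIC)
im2,K2,t2,R2,c=cam('wrist'); b=cv2.resize(im2[150:300,150:350],None,fx=4,fy=4,interpolation=cv2.INTER_CUBIC)
s=env.get_state();P=np.array(s['tool_pos'])
for dz in (0,.008): print(dz,proj(K,t,R,P-[0,0,dz]),proj(K2,t2,R2,P-[0,0,dz]))
print(P)
cv2.imwrite('pics/d1.png',a);cv2.imwrite('pics/d2.png',b)
```

```text
0 [265.0432181  174.53607386] [273.12492288 248.92641782]
0.008 [265.087276   176.82346823] [273.19234717 243.35745599]
[0.49263422 0.08733425 0.29589792]
```

View pics/d1.png

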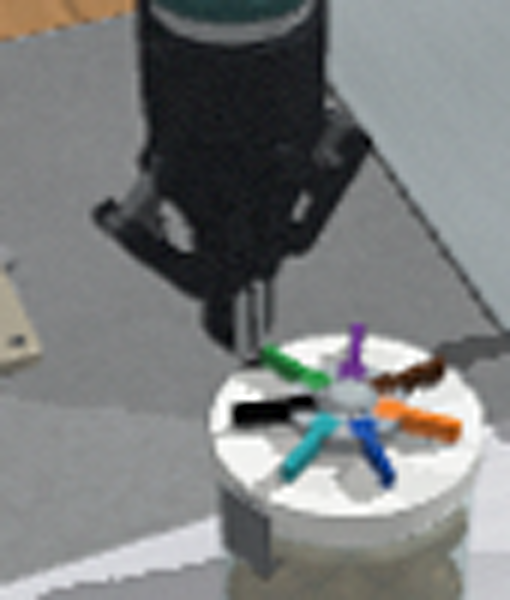

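View pics/d2.png

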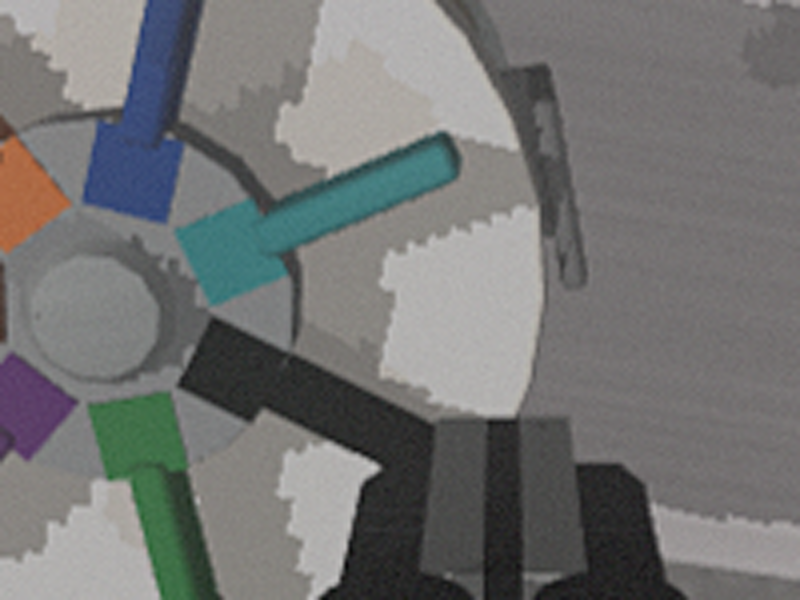

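Scene view: finger end at about (266,170). Wrist view: finger end at about (276,255), hiding the end of the black tab by perspective. I lower gently over the gap and watch the force.

>>> arm_command(
  series=[
    [[0,0,0.005],[0,0,0]],
    [[0,0,0.005],[0,0,0]],
    [[0,0,0.005],[0,0,0]],
    [[0,0,0.004],[0,0,0]],
    [[0,0,0.003],[0,0,0]],
    [[0,0,0],[0,0,0]],
    [[0,0,0],[0,0,0]],
    [[0,0,0],[0,0,0]],
  ],
)

```text
time_s: 5.5
tool_pos: [0.4922, 0.0873, 0.2731]
ee_rot: [[0.233, -0.973, 0.0], [-0.973, -0.233, 0.0], [-0.0, -0.0, -1.0]]
contact_force: [-0.4, 0.9, 0.6]
gripper_width: -0.0001
```

```bash
cat > v.py <<'E'
import sys
from h import *
im,K,t,R,c=cam('scene'); a=cv2.resize(im[125:210,240:325],None,fx=5,fy=5,interpolation=cv2.INTER_CUBIC)
im2,K2,t2,R2,c=cam('wrist'); b=im2[110:310,90:330]; b=cv2.resize(b,None,fx=425/200,fy=425/200,interpolation=cv2.INTER_CUBIC)
s=env.get_state();P=np.array(s['tool_pos'])
for dz in (0,.008): print(dz,proj(K,t,R,P-[0,0,dz]).round(1),proj(K2,t2,R2,P-[0,0,dz]).round(1))
print(s['time_s'],P.round(4),np.round(s['contact_force'],2))
print(np.round(s['ee_rot'],3).tolist())
x,y=(proj(K,t,R,P-[0,0,.008])-[240,125])*5
cv2.imwrite(f'pics/{sys.argv[1]}.png',cv2.hconcat([a[:,:290] if 0 else a[:,:290],b])) if 0 else cv2.imwrite(f'pics/{sys.argv[1]}.png',cv2.hconcat([cv2.resize(a,(280,280)),cv2.resize(b,(336,280))]) if 0 else b)
cv2.imwrite(f'pics/{sys.argv[1]}s.png',a)
E
python3 v.py e1
```

```text
0 [265.1 180.9] [273.2 248.9]
0.008 [265.1 183.1] [273.3 243.3]
5.6 [0.4922 0.0873 0.2732] [-1.04  0.83 -0.02]
[[0.233, -0.973, 0.0], [-0.973, -0.233, 0.0], [0.0, -0.001, -1.0]]
```

View pics/e1.png

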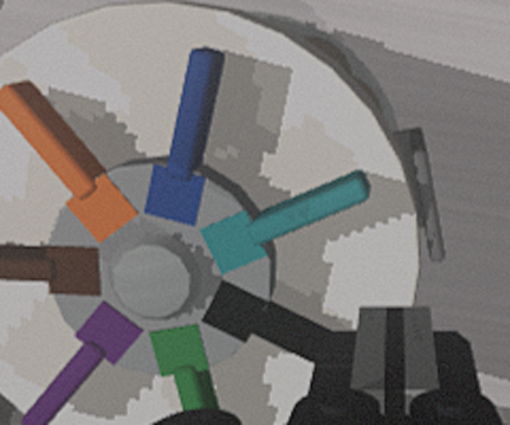

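View pics/e1s.png

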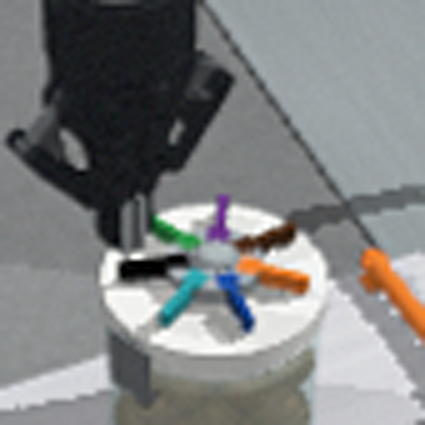

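Both views put the finger end higher than stated. I check the wrist camera's height against the known wheel size, and the finger ray against the scene view.

Run:
```python
from h import *
im,K,t,R,c=cam('scene');im2,K2,t2,R2,c=cam('wrist')
s=env.get_state();P=np.array(s['tool_pos'])
print('centre',proj(K2,t2,R2,[.482,.1435,.265]))
for n,a in dict(orange=49,blue=-2,turq=-53,black=-104,green=-155.5).items():
    a=np.radians(a); print(n,proj(K2,t2,R2,[.482+.054*np.cos(a),.1435+.054*np.sin(a),.267]).round(0))
f=200/425
for n,p in dict(hub=(150,278),blueEnd=(206,50),orangeEnd=(12,90),turqEnd=(362,182)).items():
    q=(90+p[0]*f,110+p[1]*f); print(n,np.round(q,0),onplane(K2,t2,R2,q,.267).round(4))
q=(90+395*f,110+308*f)
p=(240+130/5,125+246/5)
for z in (.265,.28,.295,.31): print(z,'tip wrist',onplane(K2,t2,R2,q,z).round(4),'scene',onplane(K,t,R,p,z).round(4))
cv2.imwrite('pics/f.png',im2)
```

```text
centre [160.67110048 237.44569283]
orange [ 85. 150.]
blue [181. 133.]
turq [258. 197.]
black [256. 284.]
green [187. 332.]
hub [161. 241.] [0.481  0.1428 0.267 ]
blueEnd [187. 134.] [0.5362 0.139  0.267 ]
orangeEnd [ 96. 152.] [0.5177 0.1793 0.267 ]
turqEnd [260. 196.] [0.5153 0.0992 0.267 ]
0.265 tip wrist [0.4863 0.0845 0.265 ] scene [0.4586 0.1026 0.265 ]
0.28 tip wrist [0.4921 0.0859 0.28  ] scene [0.4749 0.0966 0.28  ]
0.295 tip wrist [0.4978 0.0874 0.295 ] scene [0.4913 0.0905 0.295 ]
0.31 tip wrist [0.5036 0.0888 0.31  ] scene [0.5077 0.0845 0.31  ]
```

View pics/f.png

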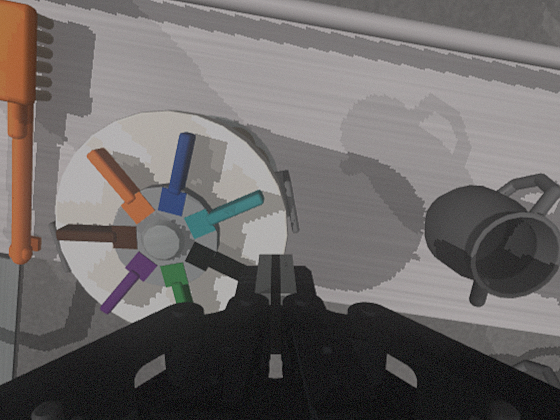

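The wrist camera agrees with the wheel's size, so the drawn finger end really looks about 27–35 mm short of the stated tip. A harmless probe settles it. I go 5 mm lower and shift 12 mm towards the turquoise tab, which is well under half a click of deflection, then see whether the tab moves.

>>> arm_command(
  series=[
    [[0,0,0.003],[0,0,0]],
    [[0,0,0.002],[0,0,0]],
    [[0,0,0],[0,0,0]],
    [[0,-0.002,0],[0,0,0]],
    [[0,-0.002,0],[0,0,0]],
    [[0,-0.002,0],[0,0,0]],
    [[0,-0.002,0],[0,0,0]],
    [[0,-0.002,0],[0,0,0]],
    [[0,-0.002,0],[0,0,0]],
    [[0,0,0],[0,0,0]],
    [[0,0,0],[0,0,0]],
  ],
)

```text
time_s: 6.62
tool_pos: [0.5038, 0.0901, 0.268]
ee_rot: [[0.233, -0.973, -0.0], [-0.973, -0.233, 0.0], [-0.0, 0.0, -1.0]]
contact_force: [0.0, 0.2, -0.5]
gripper_width: -0.0
```

```bash
python3 v.py g1
```

```text
0 [267.6 184.7] [273.3 249. ]
0.008 [267.6 186.9] [273.3 243.4]
6.7167 [0.5036 0.09   0.268 ] [-0.31 -0.44 -0.24]
[[0.233, -0.973, -0.0], [-0.973, -0.233, -0.0], [0.0, 0.0, -1.0]]
```

View pics/g1.png

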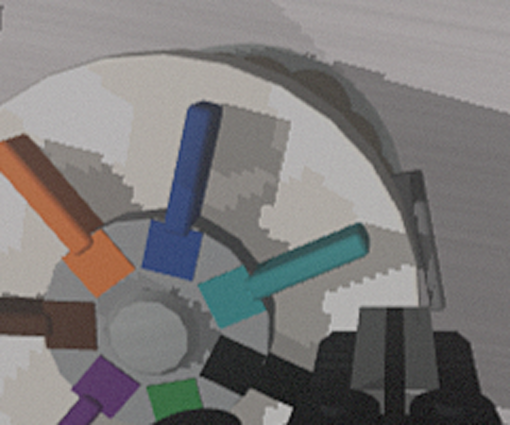

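View pics/g1s.png

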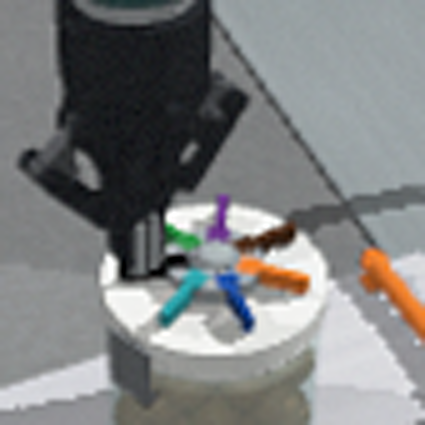

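No contact: turquoise is unmoved and the force is about 0. So the real finger end is the visible one, above the stated tip. I measure its offset with the tip seen in both views.

```bash
cat > tri.py <<'E'
from h import *
im,K,t,R,c=cam('scene');im2,K2,t2,R2,c=cam('wrist')
s=env.get_state();P=np.array(s['tool_pos'])
def tri(p,q):
    d1=ray(K,R,p);d2=ray(K2,R2,q);d1/=np.linalg.norm(d1);d2/=np.linalg.norm(d2)
    a=np.linalg.lstsq(np.stack([d1,-d2],1),t2-t,rcond=None)[0];A=t+a[0]*d1;B=t2+a[1]*d2;return (A+B)/2,np.linalg.norm(A-B)
E
python3 - <<'E'
from tri import *
print(P)
for p in [(268.6,180),(268.6,181.2)]:
    X,e=tri(p,(275.9,255)); print(X.round(4),e.round(4),(X-P).round(4),'r',np.hypot(X[0]-.4815,X[1]-.1437),np.degrees(np.arctan2(X[1]-.1437,X[0]-.4815)))
a=cv2.resize(im[150:200,245:305],None,fx=10,fy=10,interpolation=cv2.INTER_CUBIC); cv2.imwrite('pics/z.png',a)
for dx in (0,.0055,.011):
  for dz in (.01,.02,.025,.03): print(dx,dz,proj(K,t,R,P+[dx,0,dz]).round(1),proj(K2,t2,R2,P+[dx,0,dz]).round(1))
E
```

```text
[0.50359201 0.08997551 0.26803307]
[0.5095 0.0904 0.2897] 0.0009 [0.0059 0.0004 0.0217] r 0.06019807666822834 -62.291818310420645
[0.5079 0.0904 0.2845] 0.0021 [0.0043 0.0004 0.0165] r 0.059485896501018105 -63.67377116647069
0 0.01 [267.5 181.9] [273.2 256.7]
0 0.02 [267.5 179.1] [273.1 265.3]
0 0.025 [267.5 177.6] [273. 270.]
0 0.03 [267.5 176.2] [273. 275.]
0.0055 0.01 [268.3 183.2] [275.9 245.7]
0.0055 0.02 [268.2 180.4] [276.  253.8]
0.0055 0.025 [268.2 178.9] [276.  258.2]
0.0055 0.03 [268.2 177.5] [276.1 262.9]
0.011 0.01 [269.  184.5] [278.7 234.6]
0.011 0.02 [269.  181.7] [279.  242.1]
0.011 0.025 [269.  180.2] [279.1 246.1]
0.011 0.03 [269.  178.8] [279.3 250.5]
```

View pics/z.png

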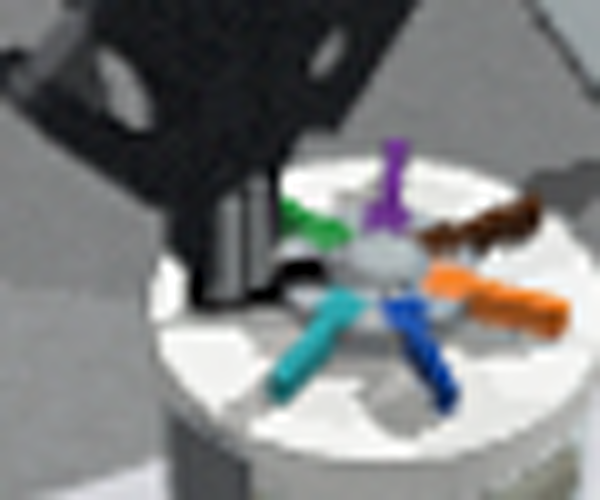

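The front grey edge is at scene (268.5,180.3) and wrist (276,255), so the finger end is about 20 mm above the TCP, its face 5 mm ahead of the TCP axis, and the pair about 14 mm thick. I go back to mid-gap, 6 mm inward, then down 15 mm and look.

>>> arm_command(
  series=[
    [[-0.002,0.002,0],[0,0,0]],
    [[-0.002,0.002,0],[0,0,0]],
    [[-0.002,0.002,0],[0,0,0]],
    [[0,0.001,0],[0,0,0]],
    [[0,0,0.003],[0,0,0]],
    [[0,0,0.003],[0,0,0]],
    [[0,0,0.003],[0,0,0]],
    [[0,0,0.003],[0,0,0]],
    [[0,0,0.003],[0,0,0]],
    [[0,0,0],[0,0,0]],
    [[0,0,0],[0,0,0]],
  ],
)

```text
time_s: 7.73
tool_pos: [0.4954, 0.0942, 0.2527]
ee_rot: [[0.233, -0.973, -0.001], [-0.973, -0.233, -0.0], [-0.0, 0.001, -1.0]]
contact_force: [0.6, 0.9, 0.4]
gripper_width: 0.0001
```

```bash
python3 v.py i1
```

```text
0 [268.1 186.6] [273.2 248.8]
0.008 [268.1 188.8] [273.2 243.2]
7.8333 [0.4956 0.0943 0.2531] [ 0.24 -0.08  0.24]
[[0.233, -0.973, 0.0], [-0.973, -0.233, 0.0], [-0.0, -0.0, -1.0]]
```

View pics/i1.png

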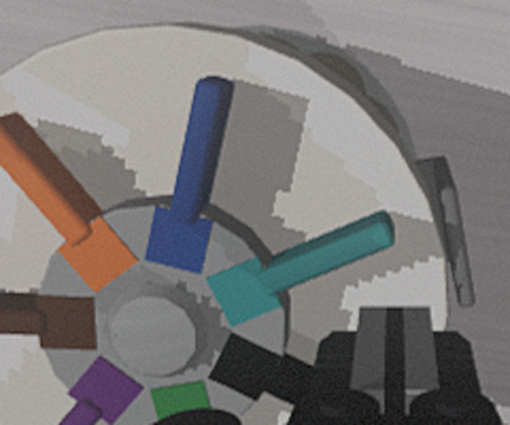

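View pics/i1s.png

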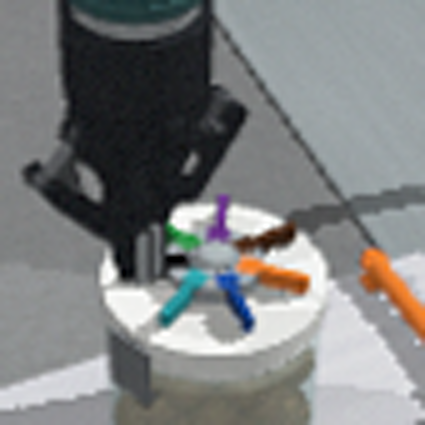

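Now well below where the stated tip would have hit the lid, and still no force. So the visible finger end is the real one, at about z 0.273 over the gap. I descend slowly.

>>> arm_command(
  series=[
    [[0,0,0.002],[0,0,0]],
    [[0,0,0.002],[0,0,0]],
    [[0,0,0.002],[0,0,0]],
    [[0,0,0.002],[0,0,0]],
    [[0,0,0],[0,0,0]],
    [[0,0,0],[0,0,0]],
  ],
)

```text
time_s: 8.33
tool_pos: [0.4954, 0.0942, 0.2449]
ee_rot: [[0.233, -0.973, -0.0], [-0.973, -0.233, -0.0], [-0.0, 0.0, -1.0]]
contact_force: [0.8, -0.4, 0.3]
gripper_width: -0.0003
```

```bash
python3 v.py j1
```

```text
0 [268.1 188.8] [273.2 248.9]
0.008 [268.1 190.9] [273.3 243.3]
8.4333 [0.4955 0.0943 0.245 ] [0.77 0.08 0.17]
[[0.233, -0.973, 0.0], [-0.973, -0.233, 0.0], [0.0, -0.0, -1.0]]
```

View pics/j1.png

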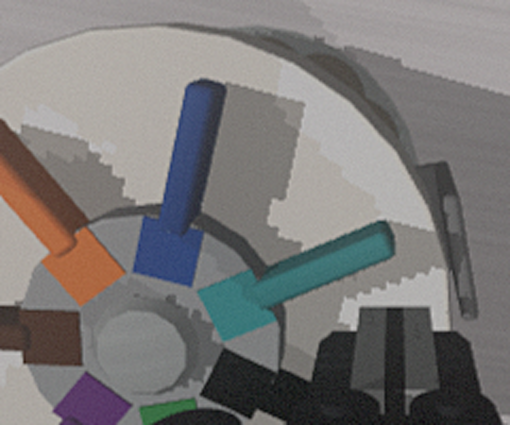

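View pics/j1s.png

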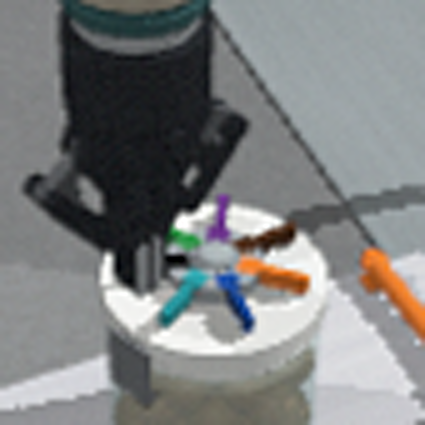

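>>> arm_command(
  series=[
    [[0,0,0.002],[0,0,0]],
    [[0,0,0.002],[0,0,0]],
    [[0,0,0.002],[0,0,0]],
    [[0,0,0],[0,0,0]],
    [[0,0,0],[0,0,0]],
  ],
)

```text
time_s: 8.85
tool_pos: [0.4954, 0.0942, 0.2388]
ee_rot: [[0.233, -0.973, -0.0], [-0.973, -0.233, -0.0], [-0.0, 0.0, -1.0]]
contact_force: [-0.0, 0.5, -0.3]
gripper_width: 0.0
```

```bash
python3 v.py k1
python3 - <<'E'
from tri import *
a=cv2.resize(im[150:200,245:305],None,fx=10,fy=10,interpolation=cv2.INTER_CUBIC); cv2.imwrite('pics/k2.png',a)
E
```

```text
0 [268.1 190.4] [273.2 248.8]
0.008 [268.1 192.5] [273.2 243.2]
8.95 [0.4956 0.0943 0.239 ] [-0.53  0.13  0.35]
[[0.233, -0.973, 0.0], [-0.973, -0.233, 0.0], [-0.0, -0.0, -1.0]]
```

View pics/k1.png

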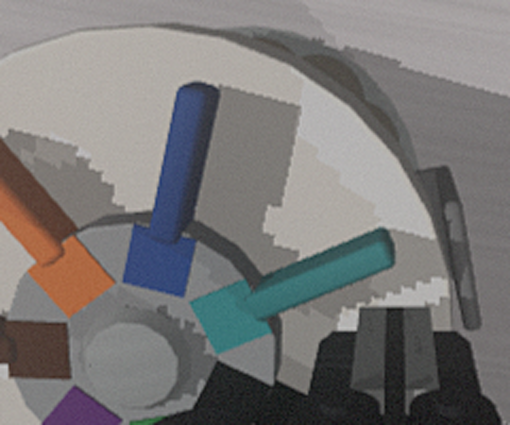

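View pics/k2.png

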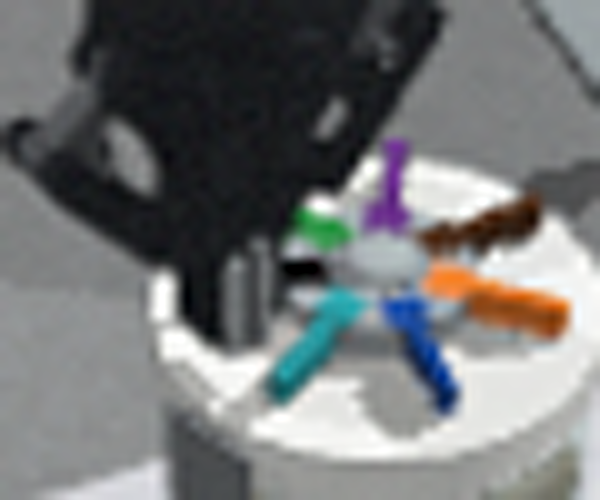

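The finger end now hangs in the black/turquoise gap: scene front corner at (269.5,184.8), turquoise just ahead in the wrist view, no contact. I push along an arc (2 mm and 2.3° per row), part of the way first.

>>> arm_command(
  series=[
    [[0,-0.002,0],[0,0,-2.3]],
    [[0,-0.002,0],[0,0,-2.3]],
    [[0,-0.002,0],[0,0,-2.3]],
    [[0,-0.002,0],[0,0,-2.3]],
    [[0,-0.002,0],[0,0,-2.3]],
    [[0,-0.002,0],[0,0,-2.3]],
    [[0,-0.002,0],[0,0,-2.3]],
    [[0,0,0],[0,0,0]],
  ],
)

```text
time_s: 9.72
tool_pos: [0.5085, 0.0991, 0.239]
ee_rot: [[0.494, -0.869, -0.001], [-0.869, -0.494, -0.0], [-0.0, 0.001, -1.0]]
contact_force: [-0.9, 0.4, 0.5]
gripper_width: -0.0001
```

```bash
python3 v.py l1
python3 - <<'E'
from tri import *
a=cv2.resize(im[150:200,245:305],None,fx=10,fy=10,interpolation=cv2.INTER_CUBIC); cv2.imwrite('pics/l2.png',a)
E
```

```text
0 [271.4 192.9] [274.1 248.6]
0.008 [271.4 195.1] [274.2 243. ]
9.8167 [0.5082 0.0989 0.2389] [-1.59 -0.15  0.42]
[[0.492, -0.871, -0.001], [-0.871, -0.492, -0.0], [-0.0, 0.001, -1.0]]
```

View pics/l1.png

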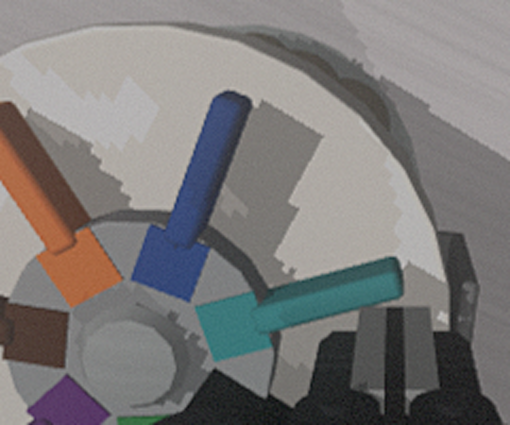

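View pics/l2.png

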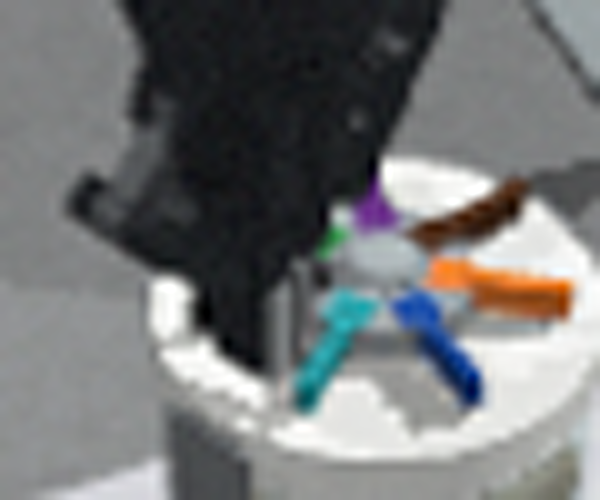

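Contact is made: turquoise and the wheel have turned a little, with about 1.6 N. I continue along the arc in small steps.

>>> arm_command(
  series=[
    [[0,-0.002,0],[0,0,-2.3]],
    [[0,-0.002,0],[0,0,-2.3]],
    [[0,-0.002,0],[0,0,-2.3]],
    [[0,-0.002,0],[0,0,-2.3]],
    [[0,-0.002,0],[0,0,-2.3]],
    [[0,-0.002,0],[0,0,-2.3]],
    [[0,-0.002,0],[0,0,-2.3]],
    [[0,0,0],[0,0,0]],
  ],
)

```text
time_s: 10.58
tool_pos: [0.5204, 0.1078, 0.2391]
ee_rot: [[0.716, -0.699, 0.001], [-0.699, -0.716, 0.001], [0.0, -0.001, -1.0]]
contact_force: [0.6, -0.4, -0.4]
gripper_width: 0.0
```

```bash
cat > w.py <<'E'
import sys
from tri import *
print(s['time_s'],P.round(4),np.round(s['contact_force'],2),np.degrees(np.arctan2(s['ee_rot'][1][0],s['ee_rot'][0][0])).round(1),'rel',np.hypot(P[0]-.4815,P[1]-.1437).round(4),np.degrees(np.arctan2(P[1]-.1437,P[0]-.4815)).round(1))
a=cv2.resize(im[145:205,240:320],None,fx=7,fy=7,interpolation=cv2.INTER_CUBIC)
b=cv2.resize(im2,None,fx=.75,fy=.75,interpolation=cv2.INTER_AREA)
cv2.imwrite(f'pics/{sys.argv[1]}.png',a);cv2.imwrite(f'pics/{sys.argv[1]}w.png',im2)
E
python3 w.py m1
```

```text
10.6833 [0.52   0.1075 0.2391] [-0.29 -0.26 -0.35] -44.4 rel 0.0529 -43.3
```

View pics/m1.png

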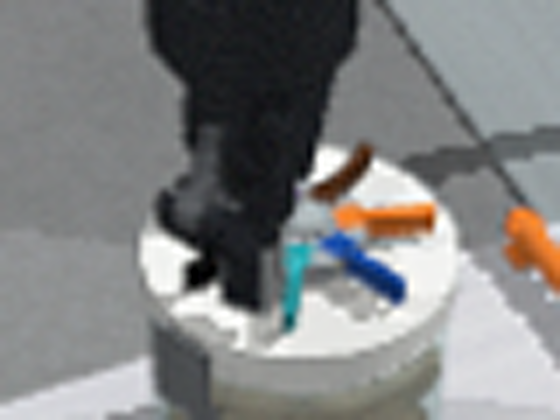

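View pics/m1w.png

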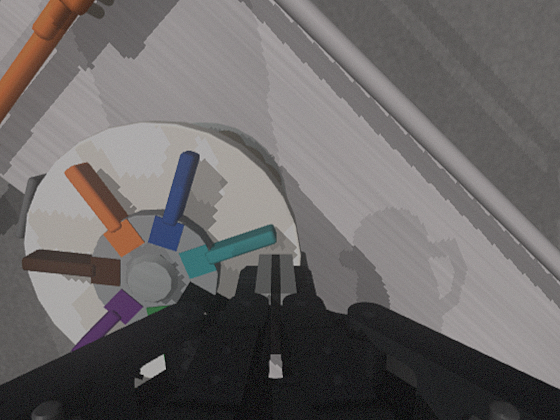

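The wheel is turning with the finger. I measure its angle from the wrist view.

```bash
cat > ang.py <<'E'
from meas import *
def ang(n,box=None,z=.266):
    box=box or (0,0,560,420)
    im,K,t,R,o=measure(n,box,z)
    C=np.array([.4815,.1437]); off=dict(orange=0,blue=1,turq=2,green=4,purple=-2); res={}
    for k,P in o.items():
        r=np.hypot(*(P-C).T); P=P[(r>.030)&(r<.058)]
        if len(P)<25: continue
        # lines: outer half relative to inner half
        d=P.mean(0)-C; az=np.degrees(np.arctan2(d[1],d[0]))
        w=(az+off[k]*360/7-(-155)+180)%360-180   # = day wheel angle in deg
        res[k]=(len(P),round(w,1),round(np.radians(w),2))
    return res
if __name__=='__main__':
    print('wrist',ang('wrist')); print('scene',ang('scene',(255,150,312,205)))
    try: print('top',ang('top',(230,175,320,250)))
    except Exception as e: print(e)
    s=env.get_state(); print(s['time_s'],np.round(s['contact_force'],1))
E
python3 ang.py
```

```text
wrist {'blue': (280, np.float64(-126.1), np.float64(-2.2)), 'turq': (270, np.float64(-126.5), np.float64(-2.21)), 'purple': (254, np.float64(-121.9), np.float64(-2.13))}
scene {'blue': (26, np.float64(-129.7), np.float64(-2.26))}
top {}
10.8333 [ 0.   0.4 -0.3]
```

The wheel is at about -2.2 rad from -2.69, so just at half a click. A little further.

>>> arm_command(
  series=[
    [[0,-0.002,0],[0,0,-2.3]],
    [[0,-0.002,0],[0,0,-2.3]],
    [[0,-0.002,0],[0,0,-2.3]],
    [[0,0,0],[0,0,0]],
    [[0,0,0],[0,0,0]],
    [[0,0,0],[0,0,0]],
  ],
)

```text
time_s: 11.33
tool_pos: [0.5237, 0.1117, 0.239]
ee_rot: [[0.793, -0.609, -0.0], [-0.609, -0.793, -0.0], [0.0, 0.0, -1.0]]
contact_force: [-0.2, 0.1, 1.0]
gripper_width: 0.0
```

```bash
python3 ang.py; python3 w.py n1
```

```text
wrist {'blue': (403, np.float64(-121.3), np.float64(-2.12)), 'turq': (293, np.float64(-122.4), np.float64(-2.14)), 'purple': (435, np.float64(-117.4), np.float64(-2.05))}
scene {'blue': (29, np.float64(-128.5), np.float64(-2.24))}
top {}
11.4833 [-0.4 -0.7 -0.1]
11.5833 [0.5238 0.1117 0.239 ] [ 0.43 -0.07  0.7 ] -37.5 rel 0.053 -37.1
```

View pics/n1w.png

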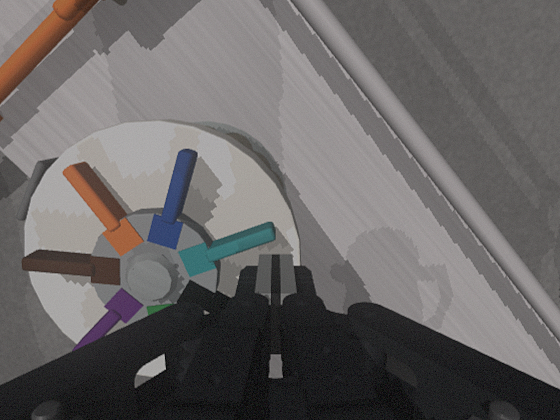

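The wheel follows but has not snapped. I check whether the jar itself is twisting along, using the clip at wrist (38,190).

Run:
```python
from tri import *
X=onplane(K2,t2,R2,(38,185),.24);print('wrist clip',X,np.degrees(np.arctan2(X[1]-.1437,X[0]-.4815)),np.hypot(X[0]-.4815,X[1]-.1437))
top=cv2.imread('pics/top0.png'); 
it,K3,t3,R3,c=cam('top'); 
cv2.imwrite('pics/o.png',cv2.hconcat([cv2.resize(top[170:255,225:325],None,fx=4,fy=4),cv2.resize(it[170:255,225:325],None,fx=4,fy=4)]))
for p in [(248,222),(295,200)]: 
    X=onplane(K3,t3,R3,p,.24);print('top0 clip',X,np.degrees(np.arctan2(X[1]-.1437,X[0]-.4815)))
```

```text
wrist clip [0.45587213 0.20364233 0.24      ] 113.14874838297895 0.0651910325560948
top0 clip [0.45467659 0.20811747 0.24      ] 112.60682890582325
top0 clip [0.509581   0.08689273 0.24      ] -63.69586717820107
```

View pics/o.png

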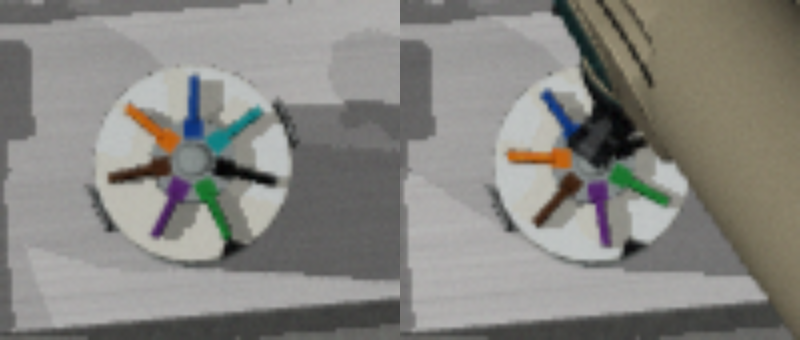

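View pics/n1.png

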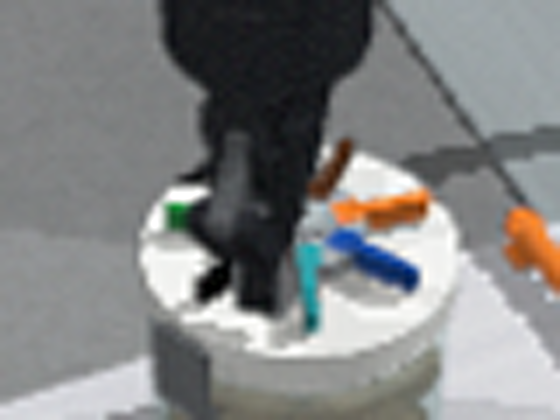

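The jar has not twisted (clip still at 113°). The wheel is about 0.6 rad into the click, and the trailing black tab may be leaning on the finger's back. I advance a bit more.

>>> arm_command(
  series=[
    [[0,-0.002,0],[0,0,-2.3]],
    [[0,-0.002,0],[0,0,-2.3]],
    [[0,-0.002,0],[0,0,-2.3]],
    [[0,0,0],[0,0,0]],
    [[0,0,0],[0,0,0]],
    [[0,0,0],[0,0,0]],
  ],
)

```text
time_s: 12.23
tool_pos: [0.5272, 0.1166, 0.239]
ee_rot: [[0.861, -0.509, -0.0], [-0.509, -0.861, -0.0], [-0.0, 0.0, -1.0]]
contact_force: [-0.1, -0.2, 0.8]
gripper_width: 0.0
```

```bash
python3 ang.py; python3 w.py p1
```

```text
wrist {'blue': (416, np.float64(-105.3), np.float64(-1.84)), 'turq': (293, np.float64(-107.4), np.float64(-1.88)), 'purple': (95, np.float64(-102.7), np.float64(-1.79))}
scene {'blue': (30, np.float64(-114.1), np.float64(-1.99)), 'green': (29, np.float64(-95.0), np.float64(-1.66))}
top {}
12.3833 [ 0.4  0.2 -1.3]
12.4833 [0.5273 0.1166 0.239 ] [ 0.63 -0.08 -0.07] -30.6 rel 0.0532 -30.6
```

View pics/p1w.png

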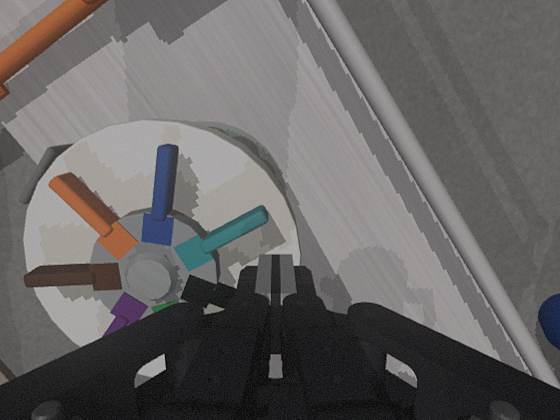

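View pics/p1.png

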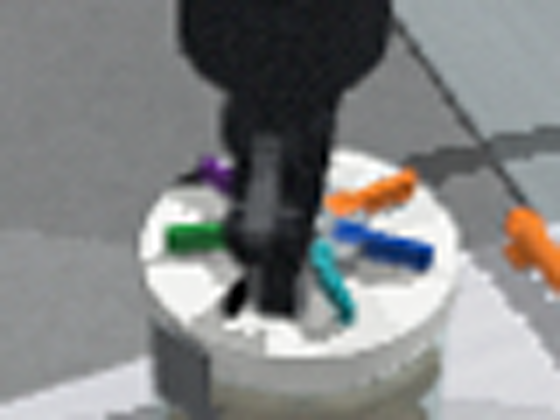

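It snapped: the wheel is at about -1.85 measured, and the rest is at -1.80. Turquoise is clear ahead of the finger. I lift straight out and return over the start gap.

>>> arm_command(
  series=[
    [[0,0,-0.003],[0,0,0]],
    [[0,0,-0.006],[0,0,0]],
    [[0,0,-0.008],[0,0,0]],
    [[0,0,-0.01],[0,0,0]],
    [[0,0,-0.01],[0,0,0]],
    [[-0.0006,0.0058,0],[0,0,6.6]],
    [[-0.0006,0.0058,0],[0,0,6.6]],
    [[-0.0006,0.0058,0],[0,0,6.6]],
    [[-0.0006,0.0058,0],[0,0,6.6]],
    [[-0.0006,0.0058,0],[0,0,6.6]],
    [[-0.0006,0.0058,0],[0,0,6.6]],
    [[-0.0006,0.0058,0],[0,0,6.6]],
    [[0,0,0],[0,0,0]],
    [[0,0,0],[0,0,0]],
  ],
)

```text
time_s: 13.65
tool_pos: [0.4946, 0.095, 0.277]
ee_rot: [[0.233, -0.973, 0.002], [-0.973, -0.233, 0.0], [0.0, -0.002, -1.0]]
contact_force: [0.0, -0.2, -0.1]
gripper_width: -0.0002
```

```bash
python3 ang.py; python3 w.py q1
```

```text
wrist {'blue': (221, np.float64(-105.2), np.float64(-1.84)), 'turq': (33, np.float64(-103.6), np.float64(-1.81)), 'green': (110, np.float64(-102.5), np.float64(-1.79)), 'purple': (82, np.float64(-100.0), np.float64(-1.75))}
scene {'blue': (29, np.float64(-113.8), np.float64(-1.99)), 'green': (33, np.float64(-94.5), np.float64(-1.65))}
top {}
13.8 [-0.8  0.1  0.7]
13.9 [0.4946 0.0948 0.2761] [-0.38 -0.12  0.6 ] -76.7 rel 0.0507 -75.0
```

View pics/q1w.png

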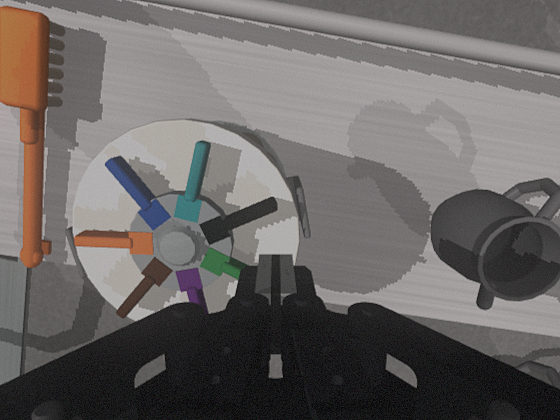

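The wheel rests at about -1.80, two clicks short, with the gap under the finger the same as before (black ahead, green behind). I descend 37 mm for the second click.

>>> arm_command(
  series=[
    [[0,0,0.006],[0,0,0]],
    [[0,0,0.006],[0,0,0]],
    [[0,0,0.005],[0,0,0]],
    [[0,0,0.005],[0,0,0]],
    [[0,0,0.005],[0,0,0]],
    [[0,0,0.005],[0,0,0]],
    [[0,0,0.005],[0,0,0]],
    [[0,0,0],[0,0,0]],
    [[0,0,0],[0,0,0]],
  ],
)

```text
time_s: 14.65
tool_pos: [0.4941, 0.0947, 0.2387]
ee_rot: [[0.229, -0.973, -0.001], [-0.973, -0.229, -0.0], [-0.0, 0.001, -1.0]]
contact_force: [0.0, -0.3, 0.6]
gripper_width: 0.0
```

```bash
python3 ang.py; python3 w.py r1
```

```text
wrist {'blue': (146, np.float64(-104.3), np.float64(-1.82)), 'turq': (50, np.float64(-104.3), np.float64(-1.82)), 'green': (105, np.float64(-102.2), np.float64(-1.78))}
scene {'blue': (31, np.float64(-114.4), np.float64(-2.0))}
top {}
14.8 [-0.6  0.  -0.6]
14.9 [0.4945 0.0947 0.2393] [0.2  0.48 0.86] -76.7 rel 0.0507 -75.2
```

View pics/r1w.png

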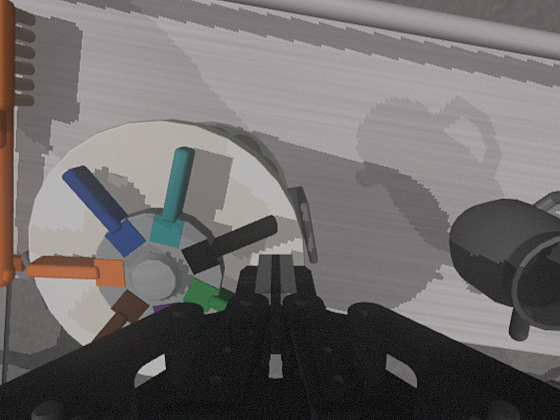

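In place, no contact. Second push, over the same 46° arc.

>>> arm_command(
  series=[
    [[0,-0.002,0],[0,0,-2.3]],
    [[0,-0.002,0],[0,0,-2.3]],
    [[0,-0.002,0],[0,0,-2.3]],
    [[0,-0.002,0],[0,0,-2.3]],
    [[0,-0.002,0],[0,0,-2.3]],
    [[0,-0.002,0],[0,0,-2.3]],
    [[0,-0.002,0],[0,0,-2.3]],
    [[0,-0.002,0],[0,0,-2.3]],
    [[0,-0.002,0],[0,0,-2.3]],
    [[0,-0.002,0],[0,0,-2.3]],
    [[0,-0.002,0],[0,0,-2.3]],
    [[0,-0.002,0],[0,0,-2.3]],
    [[0,-0.002,0],[0,0,-2.3]],
    [[0,-0.002,0],[0,0,-2.3]],
    [[0,-0.002,0],[0,0,-2.3]],
    [[0,-0.002,0],[0,0,-2.3]],
    [[0,-0.002,0],[0,0,-2.3]],
    [[0,-0.002,0],[0,0,-2.3]],
    [[0,-0.002,0],[0,0,-2.3]],
    [[0,-0.002,0],[0,0,-2.3]],
  ],
)

```text
time_s: 16.57
tool_pos: [0.5263, 0.1171, 0.2392]
ee_rot: [[0.86, -0.51, 0.0], [-0.51, -0.86, -0.0], [0.0, -0.0, -1.0]]
contact_force: [-0.9, 0.0, 0.1]
gripper_width: 0.0001
```

>>> arm_command(
  series=[
    [[0,0,0],[0,0,0]],
    [[0,0,0],[0,0,0]],
    [[0,0,0],[0,0,0]],
  ],
)

```text
time_s: 16.82
tool_pos: [0.5261, 0.1169, 0.2391]
ee_rot: [[0.859, -0.512, 0.0], [-0.512, -0.859, -0.0], [0.0, 0.0, -1.0]]
contact_force: [0.4, 0.5, 0.0]
gripper_width: 0.0
```

```bash
python3 ang.py; python3 w.py s1
```

```text
wrist {'green': (233, np.float64(-50.7), np.float64(-0.88))}
scene {'turq': (29, np.float64(-62.4), np.float64(-1.09)), 'purple': (29, np.float64(-43.6), np.float64(-0.76))}
top {}
16.9667 [0.3 0.1 0.2]
17.0667 [0.5261 0.117  0.2391] [ 0.51 -0.2  -1.  ] -30.8 rel 0.052 -30.9
```

View pics/s1w.png

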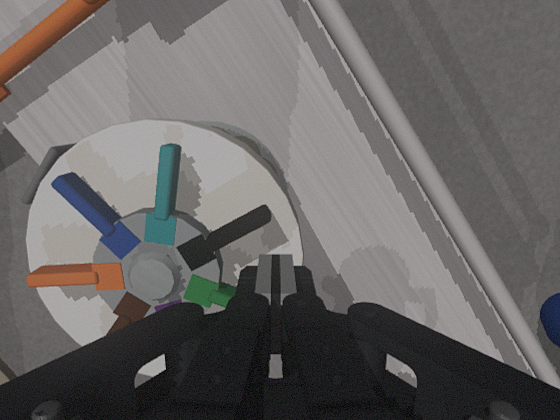

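The second click snapped, with the wheel at about -0.88 rad. I lift, return and check.

>>> arm_command(
  series=[
    [[0,0,-0.003],[0,0,0]],
    [[0,0,-0.006],[0,0,0]],
    [[0,0,-0.008],[0,0,0]],
    [[0,0,-0.01],[0,0,0]],
    [[0,0,-0.01],[0,0,0]],
    [[-0.0004,0.0058,0],[0,0,6.6]],
    [[-0.0004,0.0058,0],[0,0,6.6]],
    [[-0.0004,0.0058,0],[0,0,6.6]],
    [[-0.0004,0.0058,0],[0,0,6.6]],
    [[-0.0004,0.0058,0],[0,0,6.6]],
    [[-0.0004,0.0058,0],[0,0,6.6]],
    [[-0.0004,0.0058,0],[0,0,6.6]],
    [[0,0,0],[0,0,0]],
    [[0,0,0],[0,0,0]],
    [[0,0,0],[0,0,0]],
  ],
)

```text
time_s: 18.32
tool_pos: [0.4944, 0.0944, 0.2767]
ee_rot: [[0.229, -0.973, 0.001], [-0.973, -0.229, 0.0], [-0.0, -0.001, -1.0]]
contact_force: [-0.2, -0.2, 0.6]
gripper_width: 0.0001
```

```bash
python3 ang.py; python3 w.py t1
python3 - <<'E'
from h import *
it=cam('top')[0];cv2.imwrite('pics/t1t.png',cv2.resize(it[170:255,225:325],None,fx=5,fy=5))
E
```

```text
wrist {'green': (394, np.float64(-54.1), np.float64(-0.94)), 'purple': (125, np.float64(-51.2), np.float64(-0.89))}
scene {'turq': (29, np.float64(-62.4), np.float64(-1.09)), 'purple': (32, np.float64(-43.3), np.float64(-0.76))}
top {}
18.4667 [0.1 0.5 0.3]
18.5667 [0.494  0.0941 0.276 ] [ 0.75 -0.03  0.05] -76.9 rel 0.0512 -75.8
```

View pics/t1w.png

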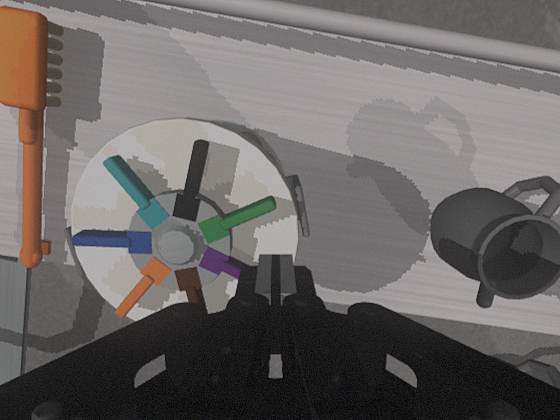

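View pics/t1t.png

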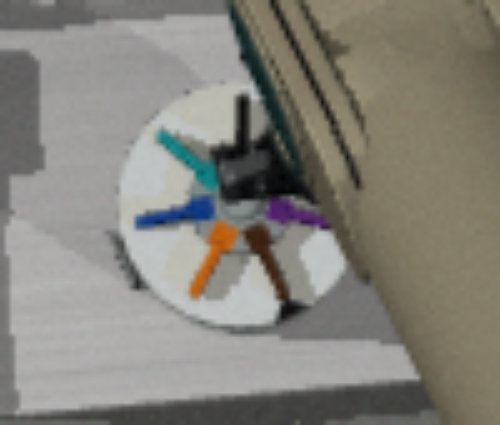

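The brown tab is at the pointer with orange next, so the wheel rests one click short (about -0.9). Third and last click: same descent, then push.

>>> arm_command(
  series=[
    [[0,0,0.006],[0,0,0]],
    [[0,0,0.006],[0,0,0]],
    [[0,0,0.005],[0,0,0]],
    [[0,0,0.005],[0,0,0]],
    [[0,0,0.005],[0,0,0]],
    [[0,0,0.005],[0,0,0]],
    [[0,0,0.005],[0,0,0]],
    [[0,0,0],[0,0,0]],
    [[0,0,0],[0,0,0]],
  ],
)

```text
time_s: 19.37
tool_pos: [0.4937, 0.094, 0.2387]
ee_rot: [[0.226, -0.974, -0.001], [-0.974, -0.226, -0.0], [-0.0, 0.001, -1.0]]
contact_force: [0.2, -0.5, -0.2]
gripper_width: -0.0001
```

>>> arm_command(
  series=[
    [[0,-0.002,0],[0,0,-2.3]],
    [[0,-0.002,0],[0,0,-2.3]],
    [[0,-0.002,0],[0,0,-2.3]],
    [[0,-0.002,0],[0,0,-2.3]],
    [[0,-0.002,0],[0,0,-2.3]],
    [[0,-0.002,0],[0,0,-2.3]],
    [[0,-0.002,0],[0,0,-2.3]],
    [[0,-0.002,0],[0,0,-2.3]],
    [[0,-0.002,0],[0,0,-2.3]],
    [[0,-0.002,0],[0,0,-2.3]],
    [[0,-0.002,0],[0,0,-2.3]],
    [[0,-0.002,0],[0,0,-2.3]],
    [[0,-0.002,0],[0,0,-2.3]],
    [[0,-0.002,0],[0,0,-2.3]],
    [[0,-0.002,0],[0,0,-2.3]],
    [[0,-0.002,0],[0,0,-2.3]],
    [[0,-0.002,0],[0,0,-2.3]],
    [[0,-0.002,0],[0,0,-2.3]],
    [[0,-0.002,0],[0,0,-2.3]],
    [[0,-0.002,0],[0,0,-2.3]],
  ],
)

```text
time_s: 21.03
tool_pos: [0.5262, 0.1164, 0.2394]
ee_rot: [[0.859, -0.513, 0.001], [-0.513, -0.859, 0.0], [0.001, -0.0, -1.0]]
contact_force: [-0.1, -0.2, 0.2]
gripper_width: -0.0002
```

>>> arm_command(
  series=[
    [[0,0,0],[0,0,0]],
    [[0,0,0],[0,0,0]],
    [[0,0,0],[0,0,0]],
  ],
)

```text
time_s: 21.28
tool_pos: [0.5258, 0.1162, 0.2392]
ee_rot: [[0.857, -0.515, 0.0], [-0.515, -0.857, -0.0], [0.0, -0.0, -1.0]]
contact_force: [-0.4, 0.0, 0.5]
gripper_width: 0.0
```

```bash
python3 ang.py; python3 w.py u1
```

```text
wrist {'blue': (624, np.float64(0.9), np.float64(0.02)), 'green': (369, np.float64(-4.2), np.float64(-0.07)), 'purple': (257, np.float64(0.8), np.float64(0.01))}
scene {}
top {}
21.4333 [1.2 0.1 0.9]
21.5333 [0.5258 0.1162 0.2391] [-0.41 -0.04  0.71] -31.0 rel 0.0521 -31.8
```

View pics/u1w.png

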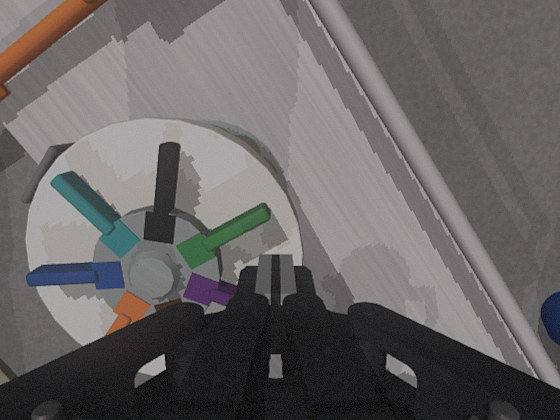

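The wheel is at about 0. I lift out and move away to see clearly.

>>> arm_command(
  series=[
    [[0,0,-0.003],[0,0,0]],
    [[0,0,-0.006],[0,0,0]],
    [[0,0,-0.01],[0,0,0]],
    [[0,0,-0.02],[0,0,0]],
    [[0,0,-0.025],[0,0,0]],
    [[0,0,-0.025],[0,0,0]],
    [[0,0,-0.025],[0,0,0]],
    [[0.004,0.02,0],[0,0,0]],
    [[0.004,0.025,0],[0,0,0]],
    [[0.004,0.025,0],[0,0,0]],
    [[0.004,0.025,0],[0,0,0]],
    [[0.004,0.025,0],[0,0,0]],
    [[0.004,0.025,0],[0,0,0]],
    [[0.004,0.025,0],[0,0,0]],
    [[0.004,0.025,0],[0,0,0]],
    [[0.004,0.025,0],[0,0,0]],
    [[0.004,0.025,0],[0,0,0]],
    [[0.004,0.025,0],[0,0,0]],
    [[0,0,0],[0,0,0]],
    [[0,0,0],[0,0,0]],
  ],
)

```text
time_s: 23.2
tool_pos: [0.4244, -0.139, 0.3539]
ee_rot: [[0.856, -0.517, 0.001], [-0.517, -0.856, -0.001], [0.001, -0.0, -1.0]]
contact_force: [0.9, 0.9, -0.9]
gripper_width: -0.0
```

```bash
python3 ang.py; python3 look.py fin scene top
python3 - <<'E'
from h import *
a=cv2.imread('pics/top0.png');b=cv2.imread('pics/top_fin.png')
cv2.imwrite('pics/fin.png',cv2.vconcat([x[160:260,190:380] for x in (a,b)]).repeat(3,0).repeat(3,1))
E
```

```text
wrist {}
scene {}
top {}
23.35 [-0.6 -0.   0. ]
scene tip px [172.7 164.8] tabcentre px [283. 175.] [ 1.341 -0.223  1.073]
top tip px [393.8 228.5] tabcentre px [273.  210.2] [0.352 0.146 1.422]
23.45 [ 0.4252 -0.1367  0.3533] [-0.24  0.01  0.04] [ 0.63  0.2  -0.47  1.81  0.1   1.16 -0.4 ]
```

View pics/fin.png

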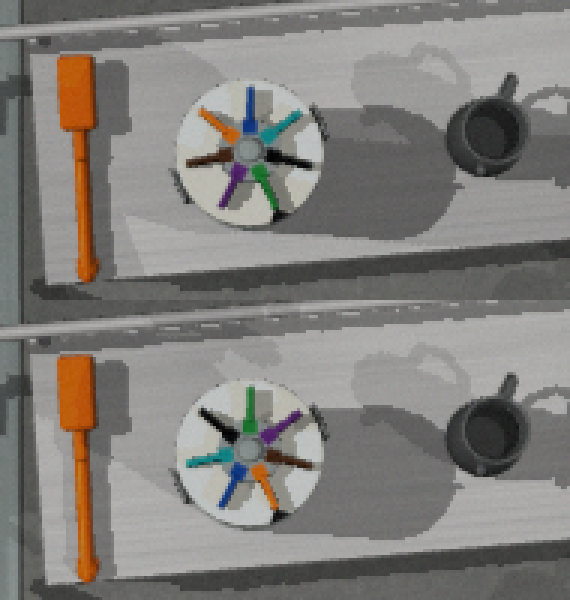

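View pics/scene_fin.png

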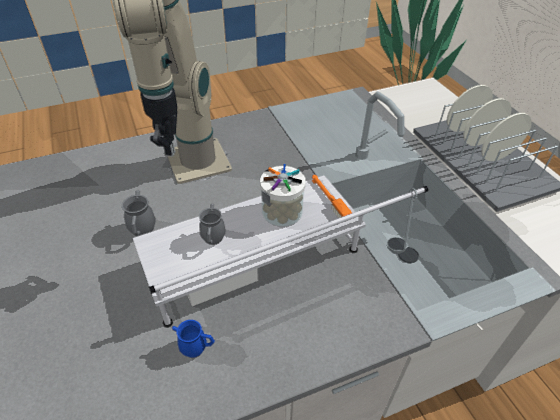

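Before and after in the top view: orange is on the pointer, and the jar, creamer and brush are unmoved. The scene view shows the ladle hanging and the bin shut. I hand in.

Run:
```python
from rig import env
print(env.close_job())
```

```text
the job is handed in; nothing more can be done
None
```

I flicked the day wheel forward three clicks with the shut fingers, and the orange tab now stands at the black pointer. I handed the job in shortly after the 23.5 s mark. The hand-in gave no verdict.

- **Clicks:** each push followed an arc, and I lifted out after each one. The measured rests were about -1.80, -0.9 and 0 rad.
- **Last checks:** in the before/after top view the jar, creamer and brush look unmoved. The scene view shows the ladle hanging and the bin shut. The force readings between moves stayed under about 2 N.
- **Checks that disagreed:**
  - The fingertip sat about 20 mm behind the reported TCP, where it should have been 8 mm ahead. I found this by triangulating the tip, and a probe that touched nothing confirmed it. I worked from the tip I could see.
  - The scene camera's angle readings ran up to 0.2 rad off because the tabs were partly hidden. I relied on the wrist and top views instead.
  - After I retreated, the angle script found no tabs, so the final position was checked by eye in the top view. The last measured angle, before lifting, was 0.0 ± 0.07 rad.

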